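# Lids off the pile and back on their jars

### The job

The jars under the sink have been washed and left open, with their steel lids piled up beside them. Take the pile apart and put every lid back on the container it fits, pushed down into the mouth and lying flat on the rim so that no cockroach gets in. Do not knock over any container or the squeeze bottle.

Things in the scene. Friction and masses are not known exactly. Their poses are not given: they have to be found in the camera images.
- lid_small: Smallest round lid, top of the pile. Steel with a black centre knob (22 mm diameter, 20 high). Disc 70 mm across, 3 thick, over a hollow skirt 40 across, wall 3, 24 deep. Origin: centre of the skirt's lower edge, z up; disc top at 27, knob top at 47 mm. Fits the steel tin. Stands on the lid below, loosely around its knob: lift 25 mm or more before moving sideways.
- lid_medium: Middle-sized round lid, second in the pile. Steel with a black centre knob (22 mm diameter, 20 high). Disc 90 mm across, 3 thick, over a hollow skirt 60 across, wall 3, 24 deep. Origin: centre of the skirt's lower edge, z up; disc top at 27, knob top at 47 mm. Fits the amber jar. Stands on the large lid's disc, loosely around its knob, up to 6 mm off its centre.
- lid_large: Largest round lid, third in the pile. Steel with a black centre knob (22 mm diameter, 20 high). Disc 110 mm across, 3 thick, over a hollow skirt 80 across, wall 3, 24 deep. Origin: centre of the skirt's lower edge, z up; disc top at 27, knob top at 47 mm. Fits the white canister. Stands on the square lid's disc, loosely around its knob, up to 6 mm off its centre.
- lid_square: Square lid, bottom of the pile, on the liner. Steel with a black centre knob (22 mm diameter, 20 high). Disc 134 mm square (sides along its x, y), 3 thick, over a hollow skirt 92 square, wall 3, 24 deep. Origin: centre of the skirt's lower edge, z up; disc top at 27, knob top at 47 mm. Fits the square tub in any of the four quarter turns.
- steel_tin: Small round open stainless steel tin, empty, standing loose on the liner: 60 mm outside diameter, mouth 54 mm inside, rim 75 mm high, 0.2 kg. Origin: centre of its underside, z up to the mouth. With its lid home the lid's origin is 51 mm above this origin.
- amber_jar: Round open amber glass jar, empty, loose: body 92 mm diameter, neck 82 mm outside, mouth 74 mm inside, rim 110 mm high, 0.45 kg. Origin: centre of its underside, z up. With its lid home the lid's origin is 86 mm above this origin.
- white_canister: Round open white ceramic canister, empty, loose: 102 mm outside diameter (107 mm at the bead near the rim), mouth 94 mm inside, rim 125 mm high, 0.8 kg. Origin: centre of its underside, z up. With its lid home the lid's origin is 101 mm above this origin.
- square_tub: Square open white plastic tub, empty, loose: 117 mm outside (sides along its x and y), mouth 110 mm square inside, rim 95 mm high, 0.5 kg. Origin: centre of its underside, z up. With its lid home (sides parallel within about 8 degrees) the lid's origin is 71 mm above this origin.
- squeeze_bottle: Bystander: capped white squeeze bottle standing on the liner near the far side, 52 mm diameter, 168 mm high with its nozzle cap. Origin: centre of its underside.
Things that resemble listed ones, but are neither listed nor needed, are in the scene too. What is shaped like the lid_small but purple or turquoise is not meant.

How it is judged:
By the outcome, as a careful person would: the job done as asked, in the order asked, and still so for the second after the job is handed in, with the robot touching nothing.
It also fails if it takes over 104 s, if anything falls off the work surface, if the arm or the gripper's body presses on something with over 40 N, if the wrist force passes 120 N, or if a joint passes its speed limit or range.

### The arm

A 6-joint arm with a two-finger parallel gripper is mounted at the origin on the work surface. World frame = base frame: x ahead of the robot, y to its left, z up, the work surface at z = 0. Lengths are in m, angles in degrees, forces in N, time in s.
With the tool pointing down it reaches from about 0.35 to 0.8 m from the base axis. Payload 7.3 kg.
Tool frame: the origin (TCP) lies on the mounting face of the last link; the fingertips stand 173 mm ahead of it and the grasp point (between the pads) lies 155 mm ahead of it; z points along the fingers, y is the line along which they close (so a half turn about z gives the same grasp; the last joint's range is limited). The gripper opens to 85 mm and grips with 20 to 120 N. Pads are 22 mm wide; open, the fingers measure 114 mm over their backs; the gripper's body (76 mm by 85 mm) begins 54 mm behind the grasp point. The pads swing forward as they close: fully open they stand 13 mm farther back than shut.
Start: joints at [-81.074, 19.595, 87.324, -0, 73.075, -8.365], TCP at [0.156, -0.501, 0.405] pointing down, gripper open.
Joint ranges: [-145.02, 145.02], [-44.19, 115.74], [2.07, 154.8], [-57.11, 237.11], [16.16, 152.29], [-177.93, 177.93]. Speed limits (degrees/s): [147.25, 147.25, 180, 180, 180, 180].

### API

Orientations are given as [roll, pitch, yaw] about the fixed x, y, z axes, in that order (R = Rz(yaw) Ry(pitch) Rx(roll)).
In Python, from cell import robot gives the robot as it stands.
- The arm moves only by the tool jog_arm, never from a script. Its argument "moves" is a list of rows, each an object with "slide": the shift along the tool's x, y, z in m, a list of three; "roll": the turn about the tool's z in rad; "fingers": the finger opening in m, from 0 to 0.0854. In form: [{"slide": [tx, ty, tz], "roll": roll, "fingers": fingers}, ...]. A call has 1 to 12 rows; each row is the pose to reach, as a shift and turn from the pose commanded when the call began, along the tool's axes at that moment; what a row does not reach only later rows make up. A row lasts 1/10 s, in which the tool goes at most 50 mm and 8.59 degrees, less where a joint would pass 70% of its speed; a pose out of reach is approached as far as the arm can. A call with a gripper value outside its range is refused whole. The fingers move at their own pace and stop on an object; the grip force is fixed at half the most. Time passes only in rows, so rows that repeat a pose let the fingers close. It gives the time, the measured TCP pose, the force, the opening and the grip force at its end, in the units of the state.
- robot.state(): the state, without advancing time (a new reading comes with each control period).
- robot.snapshot(name): name is "scene" or "side" or "wrist"; returns a dict with "img" (400x640x3 uint8, red, green, blue), "z_map" (400x640 float32, m along the optical axis (not along the pixel's ray), 0 where there is no reading), "mtx" (3x3 intrinsics, pixels), "R" (3x3) and "t" (3): a world point X has camera coordinates R X + t. Camera axes: x right, y down, z forward; pixel columns grow to the right and rows downward; lengths in m; the calibration is good to about 2 mm. A picture is of the moment at which its call begins.
- robot.finish_job(): hands the job in; it is judged then, once.
The state is a dict: "clock": time; "qpos": joint angles; "dq": joint speeds; "joint_torque": joint torques, N m; "ee_pos": TCP position; "tool_rot": TCP orientation; "contact_force": force on the tool from outside, world axes, zero at the start; "torque": the same for the moment, N m; "opening": opening from 0.0 (shut) to 1.0 (fully open); "gripper_force": force on a finger pad.
Only numpy, scipy, OpenCV 4.12 (cv2) and the standard library are available. Lean on these libraries where they do the work, as an engineer would, in place of code of your own. Each camera call takes 0.05 s, during which the arm holds its last target. There are 200 camera calls.

## Working session

There is one attempt and no reset: what is moved stays moved. The work goes in short steps, Python scripts to look and compute and a tool call to move; the robot and the scene stay as the last step left them, time stands still between calls to the robot, and variables do not carry over. Pictures are saved under pics/ and viewed, at most 14 in all, crops included, and the job is handed in when it is done.

Besides the shell and the picture viewer there is one more tool, called after ">>>" as name(argument=value, ...) on one line, values as JSON. jog_arm: Moves the arm, as the interface text tells. Its arguments: {"type":"object","properties":{"moves":{"type":"array"}},"required":["moves"]}

```bash
mkdir -p pics; ls
cat > h.py <<'E'
import numpy as np, cv2
from cell import robot
def snap(n):
    return robot.snapshot(n)
def world(s,mask=None):
    z=s["z_map"]; K=s["mtx"]; v,u=np.mgrid[0:z.shape[0],0:z.shape[1]]
    P=np.stack([(u-K[0,2])/K[0,0]*z,(v-K[1,2])/K[1,1]*z,z],-1)
    W=(P-s["t"])@s["R"]
    W[z==0]=np.nan
    return W
def save(s,name,crop=None,k=1):
    im=s["img"]
    if crop: a,b,c,d=crop; im=im[b:d,a:c]
    if k!=1: im=cv2.resize(im,None,fx=k,fy=k,interpolation=cv2.INTER_CUBIC)
    cv2.imwrite("pics/"+name,im[...,::-1])
E
python3 - <<'E'
from h import *
import pickle
for n in ("scene","side"):
    s=snap(n); save(s,n+"0.png"); pickle.dump(s,open(n+".pkl","wb")); print(n,-s["R"].T@s["t"])
print(robot.state())
E
```

```text
pics
scene [1.16105359 0.06821583 0.95250749]
side [0.26973109 0.48209221 0.73083012]
{'clock': 0.1, 'qpos': array([-8.10730857e+01,  1.96299057e+01,  8.73702577e+01, -1.50492004e-03,
        7.30752107e+01, -8.36512113e+00]), 'dq': array([ 0.00809087, -0.00076195, -0.20663566,  0.01545256, -0.05406785,
        0.06425185]), 'joint_torque': array([ 1.90587125e-03, -4.34446907e+01, -2.46489429e+01, -1.51768559e-04,
        4.72943560e-03, -1.61644368e-05]), 'ee_pos': array([ 0.15605128, -0.50114285,  0.40412744]), 'tool_rot': array([-1.79925218e+02, -9.54162235e-03,  1.72924683e+01]), 'contact_force': array([ 0.75498012, -0.32357135, -0.36873326]), 'torque': array([-0.00366835,  0.06439757,  0.03990618]), 'gripper_force': 0.0, 'opening': 0.998540563122008}
```

View pics/scene0.png

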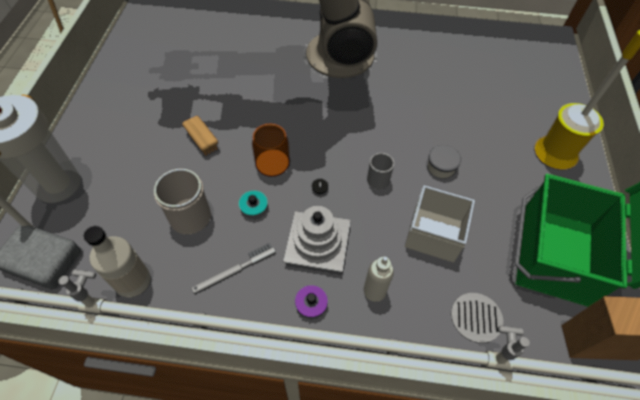

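View pics/side0.png

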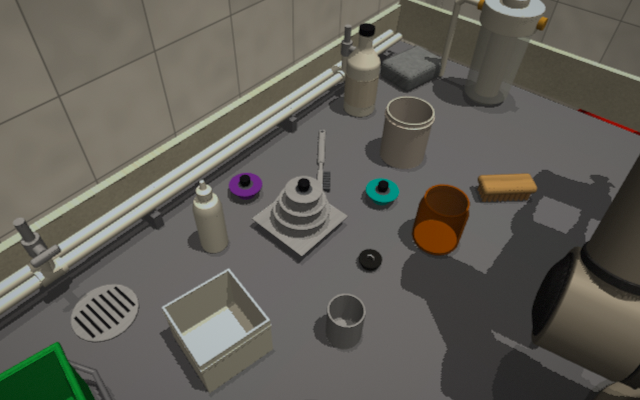

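The scene view shows the pile at (318,235), amber jar (270,150), canister (183,200), tin (380,170), tub (440,222) and squeeze bottle (379,280). The lookalikes are the purple lid (311,300), the turquoise lid (253,204) and a grey disc (445,160). The lid meant is the steel one on top of the pile, with its knob at (318,217).

```bash
cat > m.py <<'E'
from h import *
import pickle
from scipy.optimize import least_squares
S={n:pickle.load(open(n+".pkl","rb")) for n in ("scene","side")}
W={n:world(S[n]) for n in S}
px={"canister":(183,180,.125,.0505),"amber":(270,135,.110,.039),"tin":(380,160,.075,.0285),"tub":(443,205,.095,None)}
def ray(n,u,v,z):
    s=S[n]; d=s["R"].T@np.linalg.inv(s["mtx"])@[u,v,1]; c=-s["R"].T@s["t"]; return c+d*(z-c[2])/d[2]
for k,(u,v,h,r) in px.items():
    c=ray("scene",u,v,h)[:2]
    for n in W:
        P=W[n].reshape(-1,3); P=P[np.hypot(*(P[:,:2]-c).T)<.1]
        top=np.nanpercentile(P[:,2],99.5)
        q=P[(P[:,2]>h-.006)&(P[:,2]<h+.006)][:,:2].astype(np.float32)
        if len(q)<10: print(k,n,"few",top);continue
        if r: 
            f=least_squares(lambda p:np.hypot(*(q-p[:2]).T)-p[2],[*q.mean(0),r],loss="soft_l1",f_scale=.002)
            print(k,n,len(q),f.x.round(4),"top",top.round(4))
        else: print(k,n,len(q),cv2.minAreaRect(q),"top",top.round(4))
c=ray("scene",318,235,.06)[:2]
for n in W:
    P=W[n].reshape(-1,3); P=P[np.hypot(*(P[:,:2]-c).T)<.11]
    print(n,np.histogram(P[:,2],np.arange(-.004,.14,.004)))
    for a,b in ((.020,.030),(.044,.054),(.068,.078),(.092,.102),(.112,.13)):
        q=P[(P[:,2]>a)&(P[:,2]<b)][:,:2].astype(np.float32)
        if len(q)<5: continue
        hull=cv2.convexHull(q)[:,0]
        f=least_squares(lambda p:np.hypot(*(hull-p[:2]).T)-p[2],[*hull.mean(0),.04],loss="soft_l1",f_scale=.002)
        print(a,len(q),f.x.round(4),cv2.minAreaRect(q))
# bottle, small knob thing, decoys
for nm,(u,v) in {"bottle":(379,280),"purple":(311,300),"turq":(253,204),"knob":(320,186),"disc":(445,160)}.items():
    p=W["scene"][v-3:v+4,u-3:u+4].reshape(-1,3); print(nm,np.nanmedian(p,0).round(3))
E
python3 m.py
```

```text
canister scene 322 [ 0.6398 -0.2991  0.0487] top 0.1263
canister side 358 [ 0.6374 -0.299   0.0487] top 0.126
amber scene 207 [ 0.4544 -0.1304  0.0387] top 0.111
amber side 401 [ 0.4527 -0.1297  0.0388] top 0.1111
tin scene 132 [0.4675 0.1479 0.0282] top 0.0754
tin side 325 [0.4661 0.1482 0.0282] top 0.0758
tub scene 432 ((0.6059004068374634, 0.28971078991889954), (0.11731141805648804, 0.12063971906900406), 77.59416198730469) top 0.0963
tub side 1057 ((0.6058949828147888, 0.28899121284484863), (0.11769353598356247, 0.11929884552955627), 77.79925537109375) top 0.0965
scene (array([1779, 1020,   14,   17,    9,    0,  116, 1066,  214,    0,    0,
          0,    0,  129,  454,   23,    0,    0,    0,    5,  206,  306,
          5,    0,    0,    0,   10,  402,  199,   10,   10,   14,   51,
         15,    0]), array([-0.004,  0.   ,  0.004,  0.008,  0.012,  0.016,  0.02 ,  0.024,
        0.028,  0.032,  0.036,  0.04 ,  0.044,  0.048,  0.052,  0.056,
        0.06 ,  0.064,  0.068,  0.072,  0.076,  0.08 ,  0.084,  0.088,
        0.092,  0.096,  0.1  ,  0.104,  0.108,  0.112,  0.116,  0.1
[... 1033 characters left out ...]
.076,  0.08 ,  0.084,  0.088,
        0.092,  0.096,  0.1  ,  0.104,  0.108,  0.112,  0.116,  0.12 ,
        0.124,  0.128,  0.132,  0.136]))
0.02 1696 [0.6907 0.0118 0.1   ] ((0.6987807750701904, 0.015777595341205597), (0.13576774299144745, 0.18470744788646698), 86.99707794189453)
0.044 357 [0.6727 0.0159 0.0543] ((0.6649314761161804, 0.029091008007526398), (0.10927902907133102, 0.07951182126998901), 31.689767837524414)
0.112 134 [0.6655 0.0133 0.0127] ((0.6675472855567932, 0.011159775778651237), (0.020705122500658035, 0.030678600072860718), 12.383271217346191)
bottle [0.793 0.155 0.112]
purple [0.828 0.024 0.045]
turq [ 0.605 -0.147  0.03 ]
knob [0.52  0.004 0.015]
disc [0.413 0.309 0.043]
```

```bash
python3 -c "
import pickle
from h import *
s=pickle.load(open('scene.pkl','rb'))
save(s,'crop0.png',(240,150,480,310),3.3)"
```

```text
(no output)
```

View pics/crop0.png

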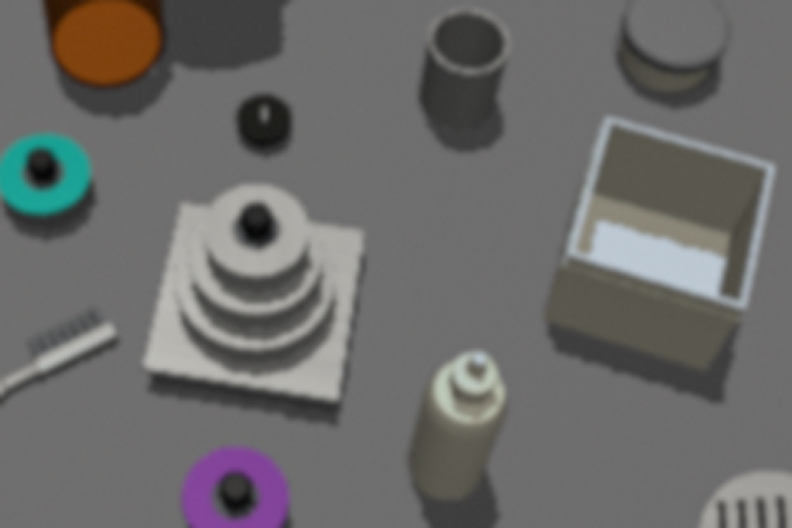

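The crop confirms it. The steel pile sits at about (255,290) in the crop, with black knobs on all four lids. The purple (237,490), turquoise (42,170), knob (265,122) and grey disc (672,35) are separate decoys. The measured heights match the given ones: rims at 0.126, 0.111, 0.0755 and 0.096, and disc tops at 0.027, 0.053, 0.080 and 0.107.

```bash
cat >> h.py <<'E'
from scipy.spatial.transform import Rotation as Ro
from scipy.optimize import least_squares
def go(*targets):
    "targets: (x,y,z_tcp[,yaw]) -> slide, roll from the present pose"
    st=robot.state(); p=st["ee_pos"]; R=Ro.from_euler("xyz",st["tool_rot"],degrees=True).as_matrix()
    print("t %.1f"%st["clock"],"tcp",p.round(4),"yaw",st["tool_rot"].round(2),"F",st["contact_force"].round(1),"open",round(st["opening"],3),"grip",round(st["gripper_force"],1))
    for t in targets:
        d=R.T@(np.array(t[:3])-p)
        r=0 if len(t)<4 else np.radians((st["tool_rot"][2]-t[3]+180)%360-180)
        print(t,"-> slide",d.round(4).tolist(),"roll",round(r,4))
def circ(P,c,z0,z1,r,rad=.08):
    q=P.reshape(-1,3); q=q[np.isfinite(q[:,0])]; q=q[(np.hypot(*(q[:,:2]-c).T)<rad)&(q[:,2]>z0)&(q[:,2]<z1)]
    if len(q)<8: return None
    f=np.array(q[:,:2]); 
    h=cv2.convexHull(f.astype(np.float32))[:,0]
    o=least_squares(lambda p:np.hypot(*(h-p[:2]).T)-r,h.mean(0),loss="soft_l1",f_scale=.001)
    return len(q),o.x.round(4),round(float(np.median(q[:,2])),4)
E
python3 - <<'E'
from h import *
import pickle
for n in ("scene","side"):
    s=pickle.load(open(n+".pkl","rb")); W=world(s); c=np.array([.668,.014])
    for z0,z1,r in ((.1,.115,.035),(.074,.088,.045),(.046,.06,.055)): print(n,circ(W,c,z0,z1,r,.065))
    P=W.reshape(-1,3); c=np.array([.675,.017]); q=P[(np.hypot(*(P[:,:2]-c).T)<.1)&(P[:,2]>.02)&(P[:,2]<.033)]
    q=q[(q[:,0]<.775)].astype(np.float32)
    # drop purple lid: keep largest pixel component
    m=((W[...,2]>.015)&(W[...,2]<.14)).astype(np.uint8); _,l=cv2.connectedComponents(m)
    v,u=(235,318) if n=="scene" else (215,300)
    k=l==l[v,u]; q=W[k&(W[...,2]<.034)].astype(np.float32); print(len(q),cv2.minAreaRect(q[:,:2]))
go((.667,.013,.40),(.45,-.25,.40))
E
```

```text
scene (618, array([0.6682, 0.0155]), 0.1073)
scene (522, array([0.671 , 0.0154]), 0.0803)
scene (606, array([0.6731, 0.016 ]), 0.0531)Traceback (most recent call last):
  File "<stdin>", line 11, in <module>
cv2.error: OpenCV(4.12.0) /io/opencv/modules/imgproc/src/convhull.cpp:143: error: (-215:Assertion failed) total >= 0 && (depth == CV_32F || depth == CV_32S) in function 'convexHull'
```

Run:
```python
from h import *
go((.47,-.25,.40),(.668,.0155,.40))
```

```text
t 0.1 tcp [ 0.1561 -0.5011  0.4041] yaw [-1.7993e+02 -1.0000e-02  1.7290e+01] F [ 0.8 -0.3 -0.4] open 0.999 grip 0.0
(0.47, -0.25, 0.4) -> slide [0.3744, -0.1465, 0.0044] roll 0
(0.668, 0.0155, 0.4) -> slide [0.6424, -0.3411, 0.0047] roll 0
```

>>> jog_arm(moves=[{"slide":[0.045,-0.02,0],"roll":0,"fingers":0.05},{"slide":[0.09,-0.045,0],"roll":0,"fingers":0.05},{"slide":[0.13,-0.07,0],"roll":0,"fingers":0.05},{"slide":[0.17,-0.09,0],"roll":0,"fingers":0.05},{"slide":[0.21,-0.11,0],"roll":0,"fingers":0.05},{"slide":[0.25,-0.135,0],"roll":0,"fingers":0.05},{"slide":[0.29,-0.155,0],"roll":0,"fingers":0.05},{"slide":[0.335,-0.175,0],"roll":0,"fingers":0.05},{"slide":[0.38,-0.2,0],"roll":0,"fingers":0.05},{"slide":[0.42,-0.225,0],"roll":0,"fingers":0.05},{"slide":[0.46,-0.245,0],"roll":0,"fingers":0.05},{"slide":[0.5,-0.265,0],"roll":0,"fingers":0.05}])

```text
clock: 1.3
ee_pos: [0.5558, -0.0978, 0.4044]
tool_rot: [-180.0, 0.0, 17.3]
contact_force: [0.8, -0.2, 0.4]
opening: 0.584
gripper_force: 0.0
```

>>> jog_arm(moves=[{"slide":[0.04,-0.02,0],"roll":0,"fingers":0.05},{"slide":[0.08,-0.04,0],"roll":0,"fingers":0.05},{"slide":[0.12,-0.06,0],"roll":0,"fingers":0.05},{"slide":[0.142,-0.076,0],"roll":0,"fingers":0.05},{"slide":[0.142,-0.076,0],"roll":0,"fingers":0.05},{"slide":[0.142,-0.076,0],"roll":0,"fingers":0.05}])

```text
clock: 1.9
ee_pos: [0.6677, 0.0155, 0.4037]
tool_rot: [-180.0, 0.1, 17.4]
contact_force: [0.6, 0.1, -0.5]
opening: 0.587
gripper_force: 0.0
```

Run:
```python
from h import *
go((.668,.0155,.40))
s=snap("wrist"); save(s,"w1.png"); W=world(s); print("cam",-s["R"].T@s["t"])
c=np.array([.668,.0155])
for z0,z1,r in ((.118,.134,.011),(.1,.115,.035),(.074,.088,.045),(.046,.06,.055)): print(circ(W,c,z0,z1,r,.065))
P=W.reshape(-1,3); q=P[(np.hypot(*(P[:,:2]-c).T)<.1)&(P[:,2]>.02)&(P[:,2]<.033)].astype(np.float32); print(cv2.minAreaRect(q[:,:2]))
```

```text
t 1.9 tcp [0.6677 0.0155 0.4037] yaw [-1.7999e+02  1.1000e-01  1.7360e+01] F [ 0.6  0.1 -0.5] open 0.587 grip 0.0
(0.668, 0.0155, 0.4) -> slide [0.0003, 0.0001, 0.0037] roll 0
cam [0.73794875 0.03625917 0.37204025]
(610, array([0.6689, 0.0141]), 0.1266)
(4562, array([0.6689, 0.014 ]), 0.1073)
(2327, array([0.6719, 0.0141]), 0.0802)
(2226, array([0.6744, 0.0144]), 0.0532)Traceback (most recent call last):
  File "<stdin>", line 6, in <module>
cv2.error: OpenCV(4.12.0) /io/opencv/modules/imgproc/src/convhull.cpp:143: error: (-215:Assertion failed) total >= 0 && (depth == CV_32F || depth == CV_32S) in function 'convexHull'
```

View pics/w1.png

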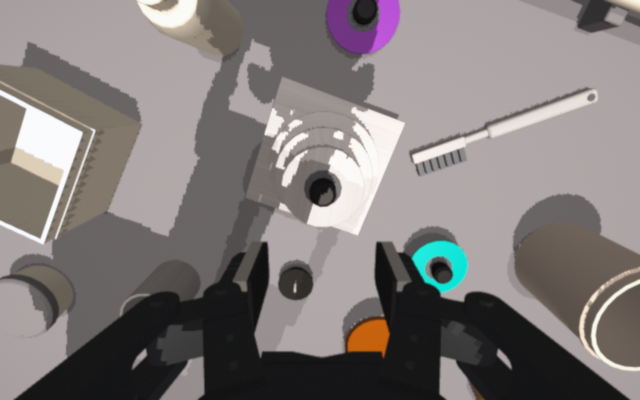

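The wrist view shows the pile with the small lid's black knob at (322,188), the purple lid at (363,20) and the turquoise at (440,265). All three views agree on the knob at (0.669, 0.014), top at 0.127. I'll descend now.

>>> jog_arm(moves=[{"slide":[0.001,0.002,0.04],"roll":0,"fingers":0.05},{"slide":[0.001,0.002,0.08],"roll":0,"fingers":0.05},{"slide":[0.001,0.002,0.105],"roll":0,"fingers":0.05},{"slide":[0.001,0.002,0.119],"roll":0,"fingers":0.05},{"slide":[0.001,0.002,0.119],"roll":0,"fingers":0.05},{"slide":[0.001,0.002,0.119],"roll":0,"fingers":0.01},{"slide":[0.001,0.002,0.119],"roll":0,"fingers":0.01},{"slide":[0.001,0.002,0.119],"roll":0,"fingers":0.01},{"slide":[0.001,0.002,0.119],"roll":0,"fingers":0.01},{"slide":[0.001,0.002,0.119],"roll":0,"fingers":0.01}])

```text
clock: 2.95
ee_pos: [0.6697, 0.0134, 0.288]
tool_rot: [179.9, -0.2, 17.3]
contact_force: [-1.3, -0.4, 6.9]
opening: 0.223
gripper_force: 58.8
```

Run:
```python
from h import *
st=robot.state(); x,y,z=st["ee_pos"]
go((x,y,z+.14),(.467,.148,z+.14),(.467,.148,.051+.027+.177+.03),(.467,.148,.051+.027+.177))
```

```text
t 3.0 tcp [0.6697 0.0134 0.288 ] yaw [179.89  -0.2   17.3 ] F [-1.3 -0.4  6.9] open 0.223 grip 58.8
(np.float64(0.669660427547338), np.float64(0.013440849515869671), np.float64(0.4279541625253803)) -> slide [0.0005, 0.0003, -0.14] roll 0
(0.467, 0.148, np.float64(0.4279541625253803)) -> slide [-0.153, -0.1885, -0.1409] roll 0
(0.467, 0.148, 0.28500000000000003) -> slide [-0.1535, -0.1888, 0.0021] roll 0
(0.467, 0.148, 0.255) -> slide [-0.1536, -0.1888, 0.0321] roll 0
```

>>> jog_arm(moves=[{"slide":[0,0,-0.02],"roll":0,"fingers":0.01},{"slide":[0,0,-0.04],"roll":0,"fingers":0.01},{"slide":[0,0,-0.06],"roll":0,"fingers":0.01},{"slide":[-0.015,-0.02,-0.06],"roll":0,"fingers":0.01},{"slide":[-0.04,-0.05,-0.06],"roll":0,"fingers":0.01},{"slide":[-0.065,-0.08,-0.06],"roll":0,"fingers":0.01},{"slide":[-0.09,-0.11,-0.06],"roll":0,"fingers":0.01},{"slide":[-0.115,-0.14,-0.06],"roll":0,"fingers":0.01},{"slide":[-0.14,-0.17,-0.06],"roll":0,"fingers":0.01},{"slide":[-0.153,-0.188,-0.06],"roll":0,"fingers":0.01},{"slide":[-0.153,-0.188,-0.06],"roll":0,"fingers":0.01}])

```text
clock: 4.05
ee_pos: [0.4651, 0.149, 0.3464]
tool_rot: [-180.0, 0.0, 17.4]
contact_force: [0.5, -0.4, -0.8]
opening: 0.221
gripper_force: 58.9
```

```bash
cat > look.py <<'E'
from h import *
import sys
nm=sys.argv[1]; a=snap("scene"); b=snap("wrist")
save({"img":np.hstack([a["img"][100:320,150:500],b["img"][::2,::2][:, :]]) if 0 else b["img"]},nm)
E
python3 - <<'E'
from h import *
s=snap("wrist"); W=world(s); a=snap("side"); A=world(a)
c=np.array([.467,.148]); st=robot.state()
go((.467,.148,.2585))
for w in (W,A): 
    print("tin",circ(w,c,.069,.081,.030,.045)); d=st["ee_pos"][2]-.1805; print("lid",circ(w,st["ee_pos"][:2],d-.012,d+.008,.035,.06))
# pile
s=snap("scene"); P=world(s); c=np.array([.672,.014])
for w in (P,A,W):
  for z0,z1,r in ((.09,.107,.011),(.074,.087,.045),(.046,.06,.055)): print(circ(w,c,z0,z1,r,.065))
E
```

```text
t 4.2 tcp [0.4674 0.1478 0.3464] yaw [ 1.7997e+02 -1.0000e-01  1.7350e+01] F [-0.5 -0.5 -0.4] open 0.223 grip 58.9
(0.467, 0.148, 0.2585) -> slide [-0.0005, -0.0004, 0.0879] roll 0
tin (516, array([0.4676, 0.1464]), 0.074)
lid (7928, array([0.4643, 0.1477]), 0.1657)
tin (256, array([0.4664, 0.1479]), 0.0743)
lid (994, array([0.465, 0.148]), 0.1668)
(80, array([0.6718, 0.016 ]), 0.0993)
(1050, array([0.6709, 0.0157]), 0.0803)
(608, array([0.6734, 0.0162]), 0.0535)
(117, array([0.6694, 0.0165]), 0.0995)
(1199, array([0.6705, 0.015 ]), 0.0812)
(805, array([0.6725, 0.0155]), 0.0543)
None
(2436, array([0.6721, 0.0157]), 0.0802)
(2941, array([0.6745, 0.0152]), 0.0533)
```

>>> jog_arm(moves=[{"slide":[0.002,0.001,0.03],"roll":0,"fingers":0.01},{"slide":[0.002,0.001,0.055],"roll":0,"fingers":0.01},{"slide":[0.002,0.001,0.07],"roll":0,"fingers":0.01},{"slide":[0.002,0.001,0.08],"roll":0,"fingers":0.01},{"slide":[0.002,0.001,0.087],"roll":0,"fingers":0.01},{"slide":[0.002,0.001,0.087],"roll":0,"fingers":0.01}])

```text
clock: 4.8
ee_pos: [0.4702, 0.1469, 0.2587]
tool_rot: [180.0, -0.0, 17.3]
contact_force: [1.0, 0.1, -0.3]
opening: 0.22
gripper_force: 58.9
```

>>> jog_arm(moves=[{"slide":[0,0,0],"roll":0,"fingers":0.045},{"slide":[0,0,0],"roll":0,"fingers":0.045},{"slide":[0,0,0],"roll":0,"fingers":0.045},{"slide":[0,0,-0.02],"roll":0,"fingers":0.045},{"slide":[0,0,-0.06],"roll":0,"fingers":0.045},{"slide":[0,0,-0.1],"roll":0,"fingers":0.045},{"slide":[0,0,-0.12],"roll":0,"fingers":0.045},{"slide":[0,0,-0.12],"roll":0,"fingers":0.045}])

```text
clock: 5.6
ee_pos: [0.47, 0.1473, 0.3821]
tool_rot: [179.9, -0.4, 17.3]
contact_force: [-1.1, 0.2, 0.6]
opening: 0.527
gripper_force: 0.0
```

Run:
```python
from h import *
a=snap("side");b=snap("wrist")
for w in (world(a),world(b)):
    c=np.array([.467,.148])
    print("lid",circ(w,c,.068,.086,.035,.05),"knob",circ(w,c,.09,.105,.011,.03))
go((.671,.0155,.378),(.671,.0155,.080+.1825))
```

```text
lid (1234, array([0.4683, 0.1468]), 0.0782) knob (158, array([0.4682, 0.1471]), 0.0973)
lid (4359, array([0.4695, 0.1457]), 0.0773) knob (561, array([0.4696, 0.1457]), 0.0967)
t 5.7 tcp [0.4692 0.1472 0.3785] yaw [ 1.7999e+02 -2.0000e-02  1.7300e+01] F [ 0.3 -0.2 -1.1] open 0.527 grip 0.0
(0.671, 0.0155, 0.378) -> slide [0.1535, 0.1857, 0.0006] roll 0
(0.671, 0.0155, 0.2625) -> slide [0.1535, 0.1857, 0.1161] roll 0
```

The small lid is home (disc top at 0.078, level). Next is the medium lid.

>>> jog_arm(moves=[{"slide":[0.025,0.03,0],"roll":0,"fingers":0.05},{"slide":[0.055,0.065,0],"roll":0,"fingers":0.05},{"slide":[0.085,0.1,0],"roll":0,"fingers":0.05},{"slide":[0.115,0.135,0],"roll":0,"fingers":0.05},{"slide":[0.14,0.17,0],"roll":0,"fingers":0.05},{"slide":[0.154,0.186,0],"roll":0,"fingers":0.05},{"slide":[0.154,0.186,0.04],"roll":0,"fingers":0.05},{"slide":[0.154,0.186,0.07],"roll":0,"fingers":0.05},{"slide":[0.154,0.186,0.07],"roll":0,"fingers":0.05}])

```text
clock: 6.6
ee_pos: [0.6703, 0.0152, 0.3013]
tool_rot: [-179.7, 0.7, 17.3]
contact_force: [-0.4, -0.1, 0.0]
opening: 0.582
gripper_force: 0.0
```

Run:
```python
from h import *
b=snap("wrist"); w=world(b); c=np.array([.671,.0155])
k=circ(w,c,.09,.105,.011,.03); print(k,circ(w,c,.074,.087,.045,.06))
go((.6715,.0155,.262))
```

```text
(1193, array([0.6721, 0.0141]), 0.0996) (14123, array([0.6718, 0.0142]), 0.0803)
t 6.7 tcp [0.6711 0.0153 0.3049] yaw [-179.83    0.42   17.28] F [ 0.8 -0.6  0.3] open 0.582 grip 0.0
(0.6715, 0.0155, 0.262) -> slide [0.0007, 0.0001, 0.0429] roll 0
```

>>> jog_arm(moves=[{"slide":[0.001,0.001,0.03],"roll":0,"fingers":0.05},{"slide":[0.001,0.001,0.045],"roll":0,"fingers":0.05},{"slide":[0.001,0.001,0.045],"roll":0,"fingers":0.05},{"slide":[0.001,0.001,0.045],"roll":0,"fingers":0.01},{"slide":[0.001,0.001,0.045],"roll":0,"fingers":0.01},{"slide":[0.001,0.001,0.045],"roll":0,"fingers":0.01},{"slide":[0.001,0.001,0.045],"roll":0,"fingers":0.01},{"slide":[0.001,0.001,0.045],"roll":0,"fingers":0.01},{"slide":[0.001,0.001,0.045],"roll":0,"fingers":0.01}])

```text
clock: 7.55
ee_pos: [0.6735, 0.0147, 0.2658]
tool_rot: [179.9, -0.2, 17.3]
contact_force: [-0.8, -0.3, 5.9]
opening: 0.214
gripper_force: 58.6
```

Run:
```python
from h import *
go((.4535,-.130,.36))
```

```text
t 7.5 tcp [0.6735 0.0147 0.2658] yaw [179.92  -0.19  17.29] F [-0.8 -0.3  5.9] open 0.214 grip 58.6
(0.4535, -0.13, 0.36) -> slide [-0.2527, 0.0729, -0.095] roll 0
```

>>> jog_arm(moves=[{"slide":[0,0,-0.02],"roll":0,"fingers":0.01},{"slide":[0,0,-0.05],"roll":0,"fingers":0.01},{"slide":[0,0,-0.08],"roll":0,"fingers":0.01},{"slide":[-0.02,0.006,-0.095],"roll":0,"fingers":0.01},{"slide":[-0.055,0.016,-0.095],"roll":0,"fingers":0.01},{"slide":[-0.09,0.026,-0.095],"roll":0,"fingers":0.01},{"slide":[-0.13,0.037,-0.095],"roll":0,"fingers":0.01},{"slide":[-0.17,0.049,-0.095],"roll":0,"fingers":0.01},{"slide":[-0.205,0.059,-0.095],"roll":0,"fingers":0.01},{"slide":[-0.235,0.068,-0.095],"roll":0,"fingers":0.01},{"slide":[-0.252,0.073,-0.095],"roll":0,"fingers":0.01},{"slide":[-0.252,0.073,-0.095],"roll":0,"fingers":0.01}])

```text
clock: 8.75
ee_pos: [0.4526, -0.1308, 0.3592]
tool_rot: [180.0, 0.0, 17.2]
contact_force: [-0.1, -0.1, -0.6]
opening: 0.212
gripper_force: 58.7
```

```bash
cat > look2.py <<'E'
from h import *
import sys
cx,cy,rim,rr,lr=map(float,sys.argv[1:6])
st=robot.state(); c=np.array([cx,cy]); d=st["ee_pos"][2]-.183
for n in ("wrist","side","scene"):
    s=snap(n); w=world(s); print(n,"jar",circ(w,c,rim-.006,rim+.006,rr,rr+.012),"lid",circ(w,st["ee_pos"][:2],d-.01,d+.01,lr,lr+.02))
    if n=="wrist" and len(sys.argv)>6: save(s,sys.argv[6])
go((cx,cy,st["ee_pos"][2]))
E
python3 look2.py .4535 -.130 .110 .041 .045 w2.png
```

```text
wrist jar (763, array([ 0.4541, -0.1322]), 0.109) lid (14596, array([ 0.4508, -0.1327]), 0.1737)
side jar (289, array([ 0.4526, -0.1298]), 0.1092) lid (1276, array([ 0.4507, -0.1308]), 0.1748)
scene jar (136, array([ 0.454 , -0.1299]), 0.1085) lid (693, array([ 0.4523, -0.1301]), 0.1739)
t 8.9 tcp [ 0.4547 -0.1297  0.359 ] yaw [ 1.7997e+02 -6.0000e-02  1.7290e+01] F [-0.8  0.4 -1.4] open 0.211 grip 58.7
(0.4535, -0.13, np.float64(0.35924676293542446)) -> slide [-0.0012, -0.0001, -0.0002] roll 0
```

View pics/w2.png

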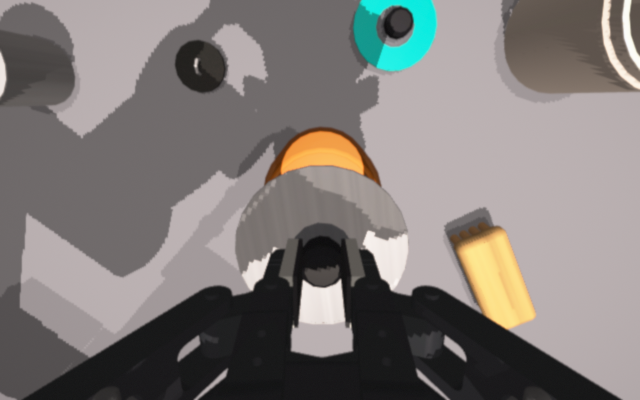

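The lid hangs level over the amber jar (jar mouth at (322,155), knob at (322,255)) and is centred to about 2 mm. I'll lower it.

>>> jog_arm(moves=[{"slide":[0.002,0,0.02],"roll":0,"fingers":0.01},{"slide":[0.002,0,0.035],"roll":0,"fingers":0.01},{"slide":[0.002,0,0.05],"roll":0,"fingers":0.01},{"slide":[0.002,0,0.06],"roll":0,"fingers":0.01},{"slide":[0.002,0,0.061],"roll":0,"fingers":0.01},{"slide":[0.002,0,0.061],"roll":0,"fingers":0.01}])

```text
clock: 9.5
ee_pos: [0.4567, -0.1288, 0.2978]
tool_rot: [180.0, -0.0, 17.3]
contact_force: [-0.1, -0.1, -0.3]
opening: 0.214
gripper_force: 58.8
```

>>> jog_arm(moves=[{"slide":[0,0,0],"roll":0,"fingers":0.045},{"slide":[0,0,0],"roll":0,"fingers":0.045},{"slide":[0,0,0],"roll":0,"fingers":0.045},{"slide":[0,0,-0.02],"roll":0,"fingers":0.045},{"slide":[0,0,-0.05],"roll":0,"fingers":0.045},{"slide":[0,0,-0.09],"roll":0,"fingers":0.045},{"slide":[0,0,-0.09],"roll":0,"fingers":0.045},{"slide":[0,0,-0.09],"roll":0,"fingers":0.045}])

```text
clock: 10.3
ee_pos: [0.456, -0.1293, 0.3883]
tool_rot: [179.9, -0.1, 17.3]
contact_force: [1.0, 0.2, -0.9]
opening: 0.527
gripper_force: 0.0
```

Run:
```python
from h import *
c=np.array([.4535,-.13]); p=np.array([.674,.0155])
for n in ("side","scene","wrist"):
    w=world(snap(n))
    print(n,"lid",circ(w,c,.104,.120,.045,.06),"knob",circ(w,c,.125,.139,.011,.03),"large",circ(w,p,.046,.06,.055,.07),circ(w,p,.066,.08,.011,.025))
go((.673,.0155,.39))
```

```text
side lid (1317, array([ 0.4535, -0.1294]), 0.1132) knob (110, array([ 0.4535, -0.1284]), 0.1322) large (1803, array([0.6726, 0.0159]), 0.0542) (97, array([0.6726, 0.0162]), 0.073)
scene lid (769, array([ 0.4543, -0.1289]), 0.1124) knob (58, array([ 0.4545, -0.1292]), 0.1313) large (1565, array([0.6735, 0.0164]), 0.0534) (72, array([0.6736, 0.0165]), 0.0727)
wrist lid (9231, array([ 0.4551, -0.1307]), 0.1122) knob (693, array([ 0.4552, -0.1307]), 0.1316) large None None
t 10.4 tcp [ 0.4558 -0.1292  0.3865] yaw [-1.7991e+02  1.1000e-01  1.7290e+01] F [0.1 0.9 0.7] open 0.528 grip 0.0
(0.673, 0.0155, 0.39) -> slide [0.2504, -0.0736, -0.0039] roll 0
```

>>> jog_arm(moves=[{"slide":[0.035,-0.01,0],"roll":0,"fingers":0.05},{"slide":[0.075,-0.022,0],"roll":0,"fingers":0.05},{"slide":[0.115,-0.034,0],"roll":0,"fingers":0.05},{"slide":[0.155,-0.046,0],"roll":0,"fingers":0.05},{"slide":[0.195,-0.057,0],"roll":0,"fingers":0.05},{"slide":[0.23,-0.068,0],"roll":0,"fingers":0.05},{"slide":[0.25,-0.0735,0],"roll":0,"fingers":0.05},{"slide":[0.25,-0.0735,0.04],"roll":0,"fingers":0.05},{"slide":[0.25,-0.0735,0.08],"roll":0,"fingers":0.05},{"slide":[0.25,-0.0735,0.1],"roll":0,"fingers":0.05},{"slide":[0.25,-0.0735,0.1],"roll":0,"fingers":0.05}])

```text
clock: 11.55
ee_pos: [0.6718, 0.0153, 0.282]
tool_rot: [-179.8, 0.5, 17.3]
contact_force: [-0.6, 0.3, 0.7]
opening: 0.586
gripper_force: 0.0
```

Run:
```python
from h import *
w=world(snap("wrist")); p=np.array([.673,.0155])
print("large",circ(w,p,.046,.06,.055,.07),circ(w,p,.066,.08,.011,.025))
go((.673,.0155,.2375))
```

```text
large (20039, array([0.6743, 0.0144]), 0.0533) (1055, array([0.6744, 0.0145]), 0.0727)
t 11.6 tcp [0.6725 0.0152 0.285 ] yaw [-179.89    0.29   17.29] F [0.6 0.3 0. ] open 0.588 grip 0.0
(0.673, 0.0155, 0.2375) -> slide [0.0008, -0.0, 0.0475] roll 0
```

>>> jog_arm(moves=[{"slide":[0.001,0,0.03],"roll":0,"fingers":0.05},{"slide":[0.001,0,0.048],"roll":0,"fingers":0.05},{"slide":[0.001,0,0.05],"roll":0,"fingers":0.05},{"slide":[0.001,0,0.05],"roll":0,"fingers":0.01},{"slide":[0.001,0,0.05],"roll":0,"fingers":0.01},{"slide":[0.001,0,0.05],"roll":0,"fingers":0.01},{"slide":[0.001,0,0.05],"roll":0,"fingers":0.01},{"slide":[0.001,0,0.05],"roll":0,"fingers":0.01},{"slide":[0.001,0,0.05],"roll":0,"fingers":0.01}])

```text
clock: 12.5
ee_pos: [0.6745, 0.0154, 0.2401]
tool_rot: [179.9, -0.2, 17.3]
contact_force: [-1.2, -0.6, 6.5]
opening: 0.211
gripper_force: 58.6
```

Run:
```python
from h import *
go((.6385,-.299,.37))
```

```text
t 12.5 tcp [0.6745 0.0154 0.2401] yaw [179.9   -0.22  17.29] F [-1.2 -0.6  6.5] open 0.211 grip 58.6
(0.6385, -0.299, 0.37) -> slide [-0.1273, 0.2897, -0.1299] roll 0
```

>>> jog_arm(moves=[{"slide":[0,0,-0.02],"roll":0,"fingers":0.01},{"slide":[0,0,-0.06],"roll":0,"fingers":0.01},{"slide":[0,0,-0.1],"roll":0,"fingers":0.01},{"slide":[-0.006,0.013,-0.13],"roll":0,"fingers":0.01},{"slide":[-0.02,0.045,-0.13],"roll":0,"fingers":0.01},{"slide":[-0.036,0.082,-0.13],"roll":0,"fingers":0.01},{"slide":[-0.053,0.12,-0.13],"roll":0,"fingers":0.01},{"slide":[-0.07,0.16,-0.13],"roll":0,"fingers":0.01},{"slide":[-0.087,0.2,-0.13],"roll":0,"fingers":0.01},{"slide":[-0.105,0.24,-0.13],"roll":0,"fingers":0.01},{"slide":[-0.12,0.272,-0.13],"roll":0,"fingers":0.01},{"slide":[-0.127,0.29,-0.13],"roll":0,"fingers":0.01}])

```text
clock: 13.7
ee_pos: [0.6378, -0.3023, 0.3679]
tool_rot: [180.0, 0.0, 17.1]
contact_force: [0.8, 0.3, -1.4]
opening: 0.206
gripper_force: 58.8
```

>>> jog_arm(moves=[{"slide":[0,0,0],"roll":0,"fingers":0.01},{"slide":[0,0,0],"roll":0,"fingers":0.01}])

```text
clock: 13.9
ee_pos: [0.639, -0.2985, 0.3677]
tool_rot: [-180.0, -0.0, 17.3]
contact_force: [-0.1, 0.9, -1.6]
opening: 0.208
gripper_force: 58.9
```

```bash
python3 look2.py .6385 -.299 .125 .051 .055
python3 - <<'E'
from h import *
# square lid and tub
for n in ("scene","side"):
    s=snap(n); W=world(s); P=W.reshape(-1,3)
    for nm,c,z0,z1,r in (("sq",(.673,.016),.02,.034,.098),("tub",(.606,.289),.089,.102,.1)):
        q=P[(np.hypot(*(P[:,:2]-c).T)<r)&(P[:,2]>z0)&(P[:,2]<z1)]
        q=q[np.isfinite(q[:,0])]
        if len(q)>10: print(n,nm,len(q),cv2.minAreaRect(np.array(q[:,:2],np.float32)))
    print("knob",circ(W,np.array([.673,.016]),.04,.053,.011,.03))
E
```

```text
wrist jar (432, array([ 0.6395, -0.3014]), 0.124) lid (23532, array([ 0.6384, -0.2999]), 0.1807)
side jar (244, array([ 0.6374, -0.2986]), 0.124) lid (1173, array([ 0.6365, -0.2972]), 0.1819)
scene jar (178, array([ 0.64  , -0.2985]), 0.1237) lid (1363, array([ 0.6383, -0.2966]), 0.1811)
t 14.1 tcp [ 0.6394 -0.2973  0.3679] yaw [-1.7998e+02 -1.0000e-02  1.7410e+01] F [ 0.  -0.3 -0.7] open 0.21 grip 58.9
(0.6385, -0.299, np.float64(0.36765575696316666)) -> slide [-0.0013, 0.0014, 0.0003] roll 0
scene sq 2935 ((0.6740906238555908, 0.017874468117952347), (0.1340768188238144, 0.13806456327438354), 87.67172241210938)
scene tub 433 ((0.6057096123695374, 0.2900046110153198), (0.11742552369832993, 0.1215984970331192), 77.77392578125)
knob (69, array([0.675 , 0.0175]), 0.0456)
side sq 3449 ((0.6748178601264954, 0.01725037395954132), (0.13586100935935974, 0.13548140227794647), 87.48041534423828)
side tub 1061 ((0.6063684225082397, 0.28908687829971313), (0.1176757887005806, 0.12037426233291626), 78.01991271972656)
knob (88, array([0.6741, 0.0187]), 0.0464)
```

>>> jog_arm(moves=[{"slide":[0.001,0.002,0.02],"roll":0,"fingers":0.01},{"slide":[0.001,0.002,0.035],"roll":0,"fingers":0.01},{"slide":[0.001,0.002,0.046],"roll":0,"fingers":0.01},{"slide":[0.001,0.002,0.053],"roll":0,"fingers":0.01},{"slide":[0.001,0.002,0.053],"roll":0,"fingers":0.01},{"slide":[0.001,0.002,0.053],"roll":0,"fingers":0.01}])

```text
clock: 14.75
ee_pos: [0.6405, -0.3006, 0.3152]
tool_rot: [180.0, -0.0, 17.3]
contact_force: [-0.1, 0.7, -1.3]
opening: 0.21
gripper_force: 58.9
```

>>> jog_arm(moves=[{"slide":[0,0,0],"roll":0,"fingers":0.045},{"slide":[0,0,0],"roll":0,"fingers":0.045},{"slide":[0,0,0],"roll":0,"fingers":0.045},{"slide":[0,0,-0.02],"roll":0,"fingers":0.045},{"slide":[0,0,-0.05],"roll":0,"fingers":0.045},{"slide":[0,0,-0.08],"roll":0,"fingers":0.045},{"slide":[0,0,-0.08],"roll":0,"fingers":0.045},{"slide":[0,0,-0.08],"roll":0,"fingers":0.045}])

```text
clock: 15.55
ee_pos: [0.6403, -0.3007, 0.3956]
tool_rot: [179.9, -0.1, 17.3]
contact_force: [-1.1, -0.1, -0.3]
opening: 0.531
gripper_force: 0.0
```

Run:
```python
from h import *
c=np.array([.6385,-.299])
for n in ("side","scene","wrist"):
    w=world(snap(n))
    print(n,"lid",circ(w,c,.118,.136,.055,.07),"knob",circ(w,c,.14,.155,.011,.03))
go((.674,.0175,.39))
```

```text
side lid (1273, array([ 0.6385, -0.3007]), 0.1282) knob (77, array([ 0.6373, -0.2992]), 0.1469)
scene lid (1561, array([ 0.6389, -0.3005]), 0.1274) knob (74, array([ 0.6395, -0.3004]), 0.1465)
wrist lid (15122, array([ 0.6401, -0.3023]), 0.1273) knob (747, array([ 0.6403, -0.3021]), 0.1467)
t 15.7 tcp [ 0.6402 -0.3007  0.3931] yaw [-1.7989e+02  1.0000e-01  1.7290e+01] F [-0.5  0.2 -0.6] open 0.529 grip 0.0
(0.674, 0.0175, 0.39) -> slide [0.1268, -0.2938, 0.0035] roll 0
```

>>> jog_arm(moves=[{"slide":[0.01,-0.023,0],"roll":0,"fingers":0.05},{"slide":[0.027,-0.062,0],"roll":0,"fingers":0.05},{"slide":[0.045,-0.104,0],"roll":0,"fingers":0.05},{"slide":[0.063,-0.146,0],"roll":0,"fingers":0.05},{"slide":[0.081,-0.188,0],"roll":0,"fingers":0.05},{"slide":[0.099,-0.23,0],"roll":0,"fingers":0.05},{"slide":[0.116,-0.27,0],"roll":0,"fingers":0.05},{"slide":[0.127,-0.294,0],"roll":0,"fingers":0.05},{"slide":[0.127,-0.294,0.04],"roll":0,"fingers":0.05},{"slide":[0.127,-0.294,0.08],"roll":0,"fingers":0.05},{"slide":[0.127,-0.294,0.11],"roll":0,"fingers":0.05},{"slide":[0.127,-0.294,0.11],"roll":0,"fingers":0.05}])

```text
clock: 16.9
ee_pos: [0.6726, 0.0179, 0.2783]
tool_rot: [-179.7, 0.6, 17.3]
contact_force: [-0.4, 0.4, -0.6]
opening: 0.585
gripper_force: 0.0
```

Run:
```python
from h import *
W=world(snap("wrist")); P=W.reshape(-1,3); c=np.array([.674,.0175])
q=P[(np.hypot(*(P[:,:2]-c).T)<.098)&(P[:,2]>.02)&(P[:,2]<.034)]; q=q[np.isfinite(q[:,0])]
print(len(q),cv2.minAreaRect(np.array(q[:,:2],np.float32)),np.median(q[:,2]),circ(W,c,.04,.053,.011,.03))
go((.674,.0175,.2115))
```

```text
32291 ((0.6758632063865662, 0.016416512429714203), (0.13458949327468872, 0.13435623049736023), 87.60753631591797) 0.026262863339722296 (846, array([0.6762, 0.0165]), 0.0457)
t 16.9 tcp [0.6736 0.0178 0.2819] yaw [-179.87    0.33   17.29] F [ 0.7 -0.2  0.6] open 0.582 grip 0.0
(0.674, 0.0175, 0.2115) -> slide [0.0007, 0.0005, 0.0704] roll 0
```

>>> jog_arm(moves=[{"slide":[0.001,0.001,0.04],"roll":0,"fingers":0.05},{"slide":[0.001,0.001,0.065],"roll":0,"fingers":0.05},{"slide":[0.001,0.001,0.074],"roll":0,"fingers":0.05},{"slide":[0.001,0.001,0.074],"roll":0,"fingers":0.05},{"slide":[0.001,0.001,0.074],"roll":0,"fingers":0.01},{"slide":[0.001,0.001,0.074],"roll":0,"fingers":0.01},{"slide":[0.001,0.001,0.074],"roll":0,"fingers":0.01},{"slide":[0.001,0.001,0.074],"roll":0,"fingers":0.01},{"slide":[0.001,0.001,0.074],"roll":0,"fingers":0.01},{"slide":[0.001,0.001,0.074],"roll":0,"fingers":0.01}])

```text
clock: 17.95
ee_pos: [0.6762, 0.017, 0.2133]
tool_rot: [179.9, -0.2, 17.3]
contact_force: [-0.8, -0.6, 7.0]
opening: 0.208
gripper_force: 58.5
```

Run:
```python
from h import *
go((.59,.06,.33),(.606,.2895,.33,17.29-9.7))
```

```text
t 17.9 tcp [0.6762 0.017  0.2133] yaw [179.9   -0.22  17.3 ] F [-0.8 -0.6  7. ] open 0.208 grip 58.5
(0.59, 0.06, 0.33) -> slide [-0.069, -0.0665, -0.1171] roll 0
(0.606, 0.2895, 0.33, 7.59) -> slide [0.0145, -0.2808, -0.1171] roll 0.1694
```

>>> jog_arm(moves=[{"slide":[0,0,-0.02],"roll":0,"fingers":0.01},{"slide":[0,0,-0.06],"roll":0,"fingers":0.01},{"slide":[-0.01,-0.01,-0.1],"roll":0,"fingers":0.01},{"slide":[-0.035,-0.035,-0.125],"roll":0,"fingers":0.01},{"slide":[-0.06,-0.06,-0.125],"roll":0,"fingers":0.01},{"slide":[-0.055,-0.095,-0.125],"roll":0.03,"fingers":0.01},{"slide":[-0.043,-0.13,-0.125],"roll":0.07,"fingers":0.01},{"slide":[-0.03,-0.165,-0.125],"roll":0.11,"fingers":0.01},{"slide":[-0.015,-0.2,-0.125],"roll":0.15,"fingers":0.01},{"slide":[0,-0.235,-0.125],"roll":0.17,"fingers":0.01},{"slide":[0.01,-0.265,-0.125],"roll":0.17,"fingers":0.01},{"slide":[0.0145,-0.281,-0.125],"roll":0.17,"fingers":0.01}])

```text
clock: 19.15
ee_pos: [0.6053, 0.2922, 0.336]
tool_rot: [-180.0, -0.0, 7.7]
contact_force: [0.4, -0.2, -1.5]
opening: 0.207
gripper_force: 58.9
```

>>> jog_arm(moves=[{"slide":[0,0,0],"roll":0,"fingers":0.01},{"slide":[0,0,0],"roll":0,"fingers":0.01}])

```text
clock: 19.35
ee_pos: [0.6057, 0.289, 0.3357]
tool_rot: [179.9, 0.0, 7.6]
contact_force: [0.0, -0.0, -1.1]
opening: 0.201
gripper_force: 58.9
```

Run:
```python
from h import *
st=robot.state(); d=st["ee_pos"][2]-.1855; c=np.array([.606,.2895])
for n in ("wrist","side","scene"):
    s=snap(n); W=world(s); P=W.reshape(-1,3)
    if n=="side": save(s,"s3.png")
    q=P[(np.hypot(*(P[:,:2]-c).T)<.11)&(P[:,2]>d-.01)&(P[:,2]<d+.008)]; q=q[np.isfinite(q[:,0])]
    print(n,len(q),cv2.minAreaRect(np.array(q[:,:2],np.float32)),np.median(q[:,2]),circ(W,c,d+.01,d+.026,.011,.03))
go((.606,.2895,.33))
```

```text
wrist 45391 ((0.6049417853355408, 0.2876567840576172), (0.13469411432743073, 0.13401947915554047), 77.89202880859375) 0.14844057353552206 (2184, array([0.6087, 0.2817]), 0.1684)
side 5955 ((0.6035066246986389, 0.2879337668418884), (0.134480282664299, 0.1343640834093094), 77.61967468261719) 0.14969057978795622 (230, array([0.6015, 0.2934]), 0.1696)
scene 2555 ((0.6047312021255493, 0.2881937623023987), (0.1340857446193695, 0.1359655261039734), 77.69010162353516) 0.1485901672079395 (102, array([0.6066, 0.2953]), 0.1688)
t 19.5 tcp [0.6061 0.2881 0.3359] yaw [179.97   0.     7.45] F [-1.  -0.3 -2.4] open 0.208 grip 58.9
(0.606, 0.2895, 0.33) -> slide [0.0001, -0.0014, 0.0059] roll 0
```

View pics/s3.png

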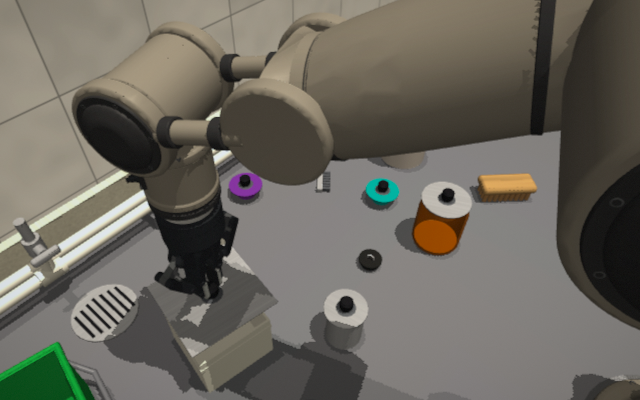

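The lid is level and parallel to the tub, at about (215,285). The tin (345,305) and the amber jar (440,200) wear their lids. Lowering now.

>>> jog_arm(moves=[{"slide":[0.002,-0.001,0.02],"roll":0,"fingers":0.01},{"slide":[0.002,-0.001,0.035],"roll":0,"fingers":0.01},{"slide":[0.002,-0.001,0.045],"roll":0,"fingers":0.01},{"slide":[0.002,-0.001,0.051],"roll":0,"fingers":0.01},{"slide":[0.002,-0.001,0.051],"roll":0,"fingers":0.01},{"slide":[0.002,-0.001,0.051],"roll":0,"fingers":0.01}])

```text
clock: 20.1
ee_pos: [0.6079, 0.2906, 0.2852]
tool_rot: [-180.0, -0.1, 7.5]
contact_force: [0.3, 0.1, -1.1]
opening: 0.205
gripper_force: 58.9
```

>>> jog_arm(moves=[{"slide":[0,0,0],"roll":0,"fingers":0.045},{"slide":[0,0,0],"roll":0,"fingers":0.045},{"slide":[0,0,0],"roll":0,"fingers":0.045},{"slide":[0,0,-0.02],"roll":0,"fingers":0.045},{"slide":[0,0,-0.06],"roll":0,"fingers":0.045},{"slide":[0,0,-0.1],"roll":0,"fingers":0.045},{"slide":[-0.04,0,-0.12],"roll":0,"fingers":0.045},{"slide":[-0.08,0.04,-0.14],"roll":0,"fingers":0.045},{"slide":[-0.1,0.08,-0.15],"roll":0,"fingers":0.045},{"slide":[-0.1,0.12,-0.15],"roll":0,"fingers":0.045},{"slide":[-0.1,0.14,-0.15],"roll":0,"fingers":0.045},{"slide":[-0.1,0.14,-0.15],"roll":0,"fingers":0.045}])

```text
clock: 21.3
ee_pos: [0.527, 0.1366, 0.4355]
tool_rot: [180.0, -0.1, 7.4]
contact_force: [-0.3, -0.3, -0.3]
opening: 0.529
gripper_force: 0.0
```

Run:
```python
from h import *
print(robot.state()["clock"])
for n in ("side","scene"):
    s=snap(n); W=world(s); P=W.reshape(-1,3); save(s,n+"4.png")
    for nm,c,h,r in (("tin",(.467,.148),.078,.033),("amber",(.4535,-.13),.113,.043),("can",(.6385,-.2995),.128,.053),("tub",(.606,.2895),.098,.062)):
        q=P[(np.hypot(*(P[:,:2]-c).T)<r)&(abs(P[:,2]-h)<.012)]; q=q[np.isfinite(q[:,0])]
        if len(q)<30: continue
        A=np.c_[q[:,:2]-c,np.ones(len(q))]; k=abs(q[:,2]-np.median(q[:,2]))<.006; f=np.linalg.lstsq(A[k],q[k,2],rcond=None)[0]
        print(n,nm,len(q),"z",f[2].round(4),"tilt deg",np.degrees(np.hypot(f[0],f[1])).round(2))
    c=(.606,.2895); q=P[(np.hypot(*(P[:,:2]-c).T)<.1)&(abs(P[:,2]-.098)<.008)]; q=q[np.isfinite(q[:,0])]; print(cv2.minAreaRect(np.array(q[:,:2],np.float32)))
```

```text
21.3
side tin 1131 z 0.0783 tilt deg 0.08
side amber 1241 z 0.1133 tilt deg 0.04
side can 1232 z 0.1283 tilt deg 0.35
side tub 4685 z 0.0983 tilt deg 0.01
((0.6062403321266174, 0.2903382480144501), (0.13440939784049988, 0.13568107783794403), 78.06749725341797)
scene tin 396 z 0.0775 tilt deg 0.69
scene amber 713 z 0.1125 tilt deg 0.1
scene can 1464 z 0.1275 tilt deg 0.01
scene tub 2020 z 0.0975 tilt deg 0.13
((0.606326162815094, 0.2908708453178406), (0.13377049565315247, 0.1368759125471115), 77.81739807128906)
```

View pics/scene4.png

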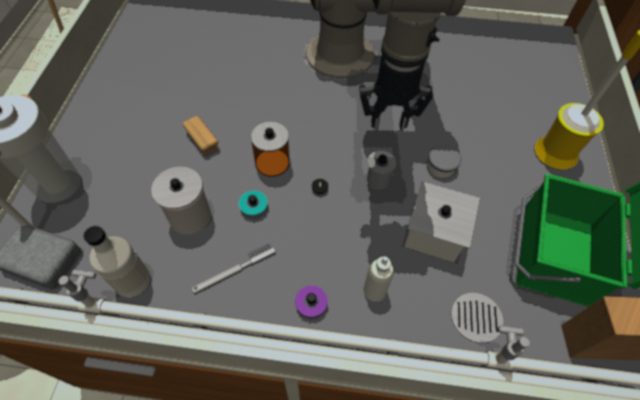

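All four lids are home: tin (381,163), amber jar (270,138), canister (178,190) and tub (446,215). Each is flat at its expected height, the bottle is standing, and the gripper is clear.

```bash
python3 -c "
from cell import robot
print(robot.finish_job())"
```

```text
the job is handed in; nothing more can be done
None
```

All four lids are on their matching containers and lying flat on the rims, the bottle and containers are upright, and the job was handed in at about 21 s; no verdict came back.

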